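# Take the flask carrier off the safety hook of the drip stand

## Robot

A 6-joint arm with a two-finger parallel gripper is mounted at the origin on a cart in front of the work surface, level with it; the furniture and walls round the work are solid. World frame = base frame: x ahead of the robot, y to its left, z up, the work surface at z = 0. Lengths are in m, angles in rad, forces in N, time in s.
With the tool pointing down it reaches from about 0.35 to 0.725 m from the base axis. Payload 6 kg.
Tool frame: the origin (TCP) lies on the front face of the gripper's body, between the roots of the fingers; the fingertips stand 73 mm ahead of it and the grasp point (between the pads) lies robot.pinch_z ahead of it (robot.pinch_z is the distance from the TCP to the grasp point, in m); z points along the fingers, y is the line along which they close (so a half turn about z gives the same grasp; the last joint's range is limited). The gripper opens to 85 mm and grips with 20 to 120 N. Pads are 22 mm wide; open, the fingers measure 114 mm over their backs; the gripper's body (76 mm by 85 mm) begins 54 mm behind the grasp point. The pads swing forward as they close: fully open they stand 13 mm farther back than shut.
Start: joints at [-0.837, 0.04, 0.085, 0, -1.615, -0.334], TCP at [0.234, -0.553, 0.304] pointing down, gripper open.
Joint ranges: [-2.56, 2.56], [-1.29, 2.01], [-1.08, 1.49], [-3.29, 1.98], [-2.81, -0.18], [-2.99, 2.99]. Speed limits (rad/s): [2.57, 2.57, 3.01, 3.14, 3.14, 3.14].

## Interface

Orientations are given as [roll, pitch, yaw] about the fixed x, y, z axes, in that order (R = Rz(yaw) Ry(pitch) Rx(roll)).
In Python, from plant import robot gives the robot as it stands. The module is installed in compiled form; this text tells all that it offers.
- The arm moves only by the tool apply_moves, never from a script. Its argument "series" is a list of rows, each a list of 3 entries, a list of its own where there are three numbers: the finger opening in cm, from 0 to 8.54, then the shift along the world's x, y, z in cm, then the turn about the world's z in rad. A call has 1 to 12 rows; each row is the pose to reach, as a shift and turn from the pose commanded when the call began; what a row does not reach only later rows make up. A row lasts 1/12 s, in which the tool goes at most 41.7 mm and 7.16 degrees, less where a joint would pass 70% of its speed; a pose out of reach is approached as far as the arm can. A call with a gripper value outside its range is refused whole. The fingers move at their own pace and stop on an object; the grip force is fixed at half the most. Time passes only in rows, so rows that repeat a pose let the fingers close. It gives the time, the measured TCP pose, the force, the opening and the grip force at its end, in the units of the state.
- robot.observe(): the state, without advancing time (a new reading comes with each control period).
- robot.capture(name): name is "scene" or "top" or "wrist"; returns a dict with "color" (384x512x3 uint8, red, green, blue), "fx", "fy", "cx", "cy" (pixels), "camera_from_world" (4x4, takes a point from world to camera coordinates); the wrist camera has in their place "hand_eye" (4x4, takes a point from camera to tool coordinates, whose origin is the TCP and whose axes are the flange's). Camera axes: x right, y down, z forward; pixel columns grow to the right and rows downward; lengths in m; the calibration is good to about 2 mm. A picture is of the moment at which its call begins: read the wrist's pose just before it. There is no depth.
- robot.finish_job(): hands the job in; it is judged then, once.
The state is a dict: "t": time; "joint_positions": joint angles; "dq": joint speeds; "joint_torque": joint torques, N m; "tool_pos": TCP position; "tcp_rot": TCP orientation; "force": force on the tool from outside, world axes, zero at the start; "moment": the same for the moment, N m; "opening": finger opening in m; "gripper_force": force on a finger pad.
Only numpy, scipy, OpenCV 4.12 (cv2) and the standard library are available. Lean on these libraries where they do the work, as an engineer would, in place of code of your own. Each camera call takes 0.05 s, during which the arm holds its last target. There are 200 camera calls.

## Task

The closed denture flask has drained: take its carrier by the black handle off the drip stand's safety hook and set it down gently in the low cork-lined tray, flat on the cork and square with the tray, then let go. The hook's nose overhangs the carrier's bar, so push the bar back until it has pressed the sprung keeper open and keep it pressed while you lift the bar out behind the nose, then draw it forward off the hook; feel your way and never force the hook. Keep the carrier upright and leave everything else on the bench where it stands.

Things in the scene. Friction and masses are not known exactly. Their poses are not given: they have to be found in the camera images.
- hook_stand: drip stand, fixed: dark steel base 180 x 130 x 8 mm, post 155 mm tall 84 mm behind the seat, and a hook of two steel rods, 34 mm wide over both. Origin: on the bench below the seat; x points level from the hook's open front back to the post, z up. The rods run forward from the post, form the bowl, turn up 14 mm before the seat and end in a nose pointing back over the bar.
- hook_seat (a point): the bar's centre at rest in the bowl, 149 mm above the bench; axes as the stand. The bowl's floor rises 1 mm in the 15 mm behind it; the hook's underside is 27 mm below it. A flat lip joins the nose tips, its underside 7.5 mm up: straight up the bar is stopped after 3.5 mm. More than 30 N between carrier and hook (all contacts added) harms the hook.
- hook_nose (a point): rear edge of the lip, 10.5 mm back (x) and 9.5 mm up from the seat; nose top 16.5 mm, keeper top 14.5 mm up. The brass keeper leans on the lip from behind; hinged 22 mm below the seat, it swings back (+x) only. At the seat's height the bar meets it 8 mm back (9 N), is clear of the lip at 14.5 mm (13 N), and the keeper stops hard at 16 mm (15 N); at the nose's height these forces are a third less.
- carrier_handle (a point): centre of the carrier's black handle bar: 10 mm thick along the carrier's x, 78 mm long along y, 22 mm tall, 169 mm above the carrier's underside; pinch it firmly (40 N or more) from above across the 10 mm. 18 mm wide steel straps close its ends. 35 mm are free between it and the hang bar. Pushed sideways the carrier gives in the grip, so the hang bar trails the handle by some mm.
- carrier_bar (a point): centre of the carrier's round steel hang bar, 8 mm diameter, 77 mm long along the carrier's y, 50 mm straight below the handle's centre, 119 mm above the underside. It lies in the hook across both rods. 54 mm are free under it down to the strap on the flask, so the lifted bar (25 to 30 mm above the seat) must first be drawn forward off the hook, to 65 mm before the seat (-x of the stand), and only then raised further.
- carrier_foot (a point): centre of the underside of the carrier: a steel frame with a brass-coloured flask strapped on its foot plate, 92 mm (x) by 126 mm (y), 180 mm tall, 0.46 to 0.73 kg; z up. It hangs upright, underside 30 mm above the bench, its x and y along the stand's. While the handle is pushed back the carrier tilts in the grip and its bar bears down in the bowl; easing it up to carry most of its weight relieves the hook.
- tray_floor (a point): centre of the cork floor of the tray, 6 mm above the bench; a fixed low aluminium tray, 118 x 154 mm inside (x by y), rim 16 mm above the bench. The carrier fits in with its long side along the tray's y, either way round.
- separator: loose brown dropper bottle, 33 mm across, 102 mm tall, at the back of the bench; origin under its centre
- measure_cup: loose white measuring cup, 65 mm across, 88 mm tall, at the back of the bench; origin under its centre
- rubber_bowl: loose green rubber mixing bowl, 125 mm across, 65 mm tall, to the left; origin under its centre
Not all that is in view belongs to the job. Of the things that look like the part that bears tray_floor, the larger one is meant.

How it is judged:
By the outcome, as a careful person would: the job done as asked, in the order asked, and still so for the second after the job is handed in, with the robot touching nothing.
It also fails if it takes over 72 s, if anything falls off the work surface, if the arm or the gripper's body presses on something with over 40 N, if the wrist force passes 120 N, or if a joint passes its speed limit or range.

## Working session

There is one attempt and no reset: what is moved stays moved. The work goes in short steps, Python scripts to look and compute and a tool call to move; the robot and the scene stay as the last step left them, time stands still between calls to the robot, and variables do not carry over. Pictures are saved under pics/ and viewed, at most 10 in all, crops included, and the job is handed in when it is done.

Besides the shell and the picture viewer there is one more tool, called as name(argument=value, ...) on one line, values as JSON. apply_moves: Moves the arm, as the interface text tells. Its arguments: {"type":"object","properties":{"series":{"type":"array"}},"required":["series"]}

```bash
mkdir -p pics; cat > h.py <<'E'
import numpy as np, cv2
from plant import robot
from scipy.spatial.transform import Rotation as R
def cap(n):
    s=robot.observe(); c=robot.capture(n)
    K=np.array([[c['fx'],0,c['cx']],[0,c['fy'],c['cy']],[0,0,1.]])
    if n=='wrist':
        T=np.eye(4);r=np.array(s['tcp_rot']);T[:3,:3]=r if r.shape==(3,3) else R.from_euler('xyz',r).as_matrix();T[:3,3]=s['tool_pos']
        W=T@np.array(c['hand_eye'])
    else: W=np.linalg.inv(np.array(c['camera_from_world']))
    return c['color'],K,W
def ray(K,W,p):
    d=W[:3,:3]@np.linalg.solve(K,[p[0],p[1],1.]); return W[:3,3],d/np.linalg.norm(d)
def onz(K,W,p,z):
    o,d=ray(K,W,p); return o+d*(z-o[2])/d[2]
def tri(rs):
    A=np.zeros((3,3));b=np.zeros(3)
    for o,d in rs:
        P=np.eye(3)-np.outer(d,d);A+=P;b+=P@o
    x=np.linalg.solve(A,b); return x,[np.linalg.norm((np.eye(3)-np.outer(d,d))@(x-o)) for o,d in rs]
def proj(K,W,X):
    C=np.linalg.inv(W);p=K@(C[:3,:3]@np.array(X)+C[:3,3]);return p[:2]/p[2]
def save(n,im): cv2.imwrite('pics/'+n,im[...,::-1])
E
python3 - <<'E'
from h import *
a,K,W=cap('scene');b,K2,W2=cap('top')
print(W.round(3),W2.round(3),K,K2,robot.pinch_z,robot.observe())
save('s0.png',cv2.resize(a,(800,600)));save('t0.png',cv2.resize(b,(800,600)))
E
```

```text
[[-0.744 -0.364  0.56  -0.181]
 [-0.668  0.41  -0.621  0.932]
 [-0.004 -0.836 -0.549  0.88 ]
 [ 0.     0.     0.     1.   ]] [[ 0.027 -0.996  0.084  0.433]
 [-1.    -0.026  0.008  0.082]
 [-0.006 -0.084 -0.996  1.606]
 [ 0.     0.     0.     1.   ]] [[465.79417203   0.         256.07007037]
 [  0.         465.79417203 195.7958751 ]
 [  0.           0.           1.        ]] [[470.76275274   0.         254.54614482]
 [  0.         470.76275274 188.07740219]
 [  0.           0.           1.        ]] 0.0539 {'t': 0.1, 'joint_positions': array([-8.37316090e-01,  4.07746239e-02,  8.39122751e-02, -4.47224109e-04,
       -1.61552032e+00, -3.33692290e-01]), 'dq': array([-3.73911349e-05, -3.12000080e-03,  4.85003368e-03,  8.18474518e-04,
       -6.90283719e-04,  1.83146799e-03]), 'joint_torque': array([-4.04710503e-03, -3.69344044e+01,  3.48281944e+01,  6.95176810e+00,
       -4.53318164e-03,  9.74108133e-06]), 'tool_pos': array([ 0.23354182, -0.55248163,  0.30295891]), 'tcp_rot': array([ 3.13994747e+00, -9.74182475e-05, -2.74178499e+00]), 'force': array([ 0.30152855, -0.32085555,  0.87861564]), 'moment': array([-0.01471121,  0.00610692, -0.0083043 ]), 'gripper_force': 0.0, 'opening': 0.08526989100642317}
```

View pics/s0.png

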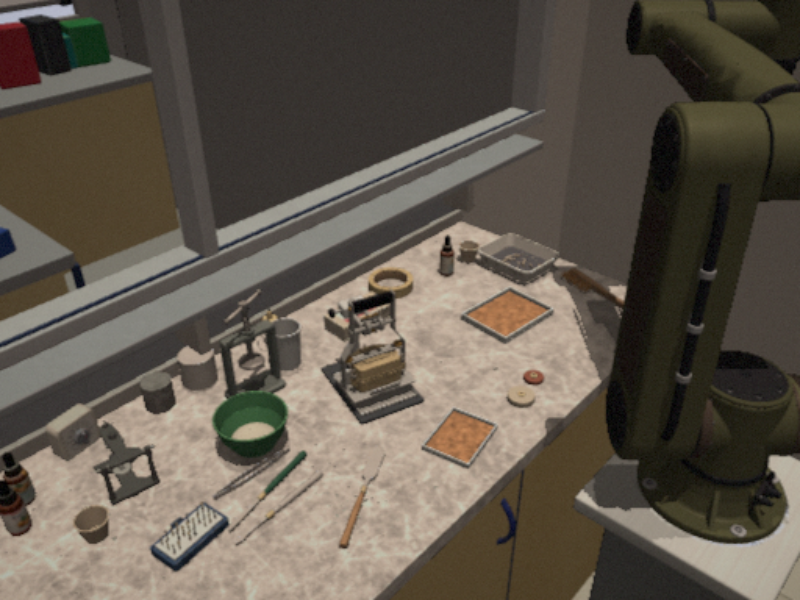

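View pics/t0.png

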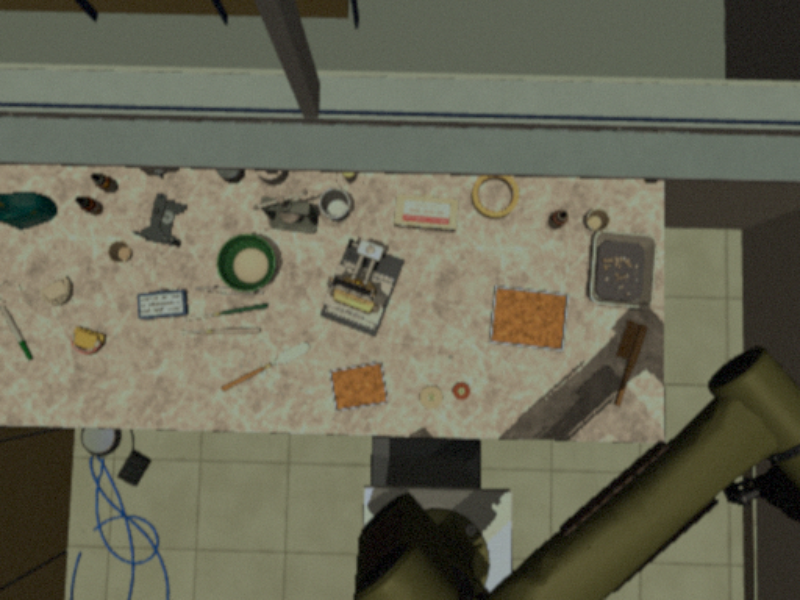

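Scene picture: the carrier with its black handle hangs at (373,304). Other dark things that could be mistaken for it are the articulator frames at (250,350) and (125,465). Top picture: the carrier and stand are at (362,285). There are two cork trays, the larger at (528,318) and the smaller at (359,386), so I choose the larger. Next is a close crop and the tray measurement.

```bash
python3 - <<'E'
from h import *
ims={}
for n in('scene','top'):
    a,K,W=cap(n)
    h=cv2.cvtColor(a,cv2.COLOR_RGB2HSV)
    m=cv2.inRange(h,(5,150,90),(18,255,255))
    m=cv2.morphologyEx(m,cv2.MORPH_OPEN,np.ones((3,3)));m=cv2.morphologyEx(m,cv2.MORPH_CLOSE,np.ones((3,3)))
    cs=sorted(cv2.findContours(m,0,2)[0],key=cv2.contourArea)[-3:]
    for c in cs:
        P=np.array([onz(K,W,p[0],.006)[:2] for p in c]).astype(np.float32)
        r=cv2.minAreaRect(P*1000);M=cv2.moments(c)
        print(n,cv2.contourArea(c),M['m10']/M['m00'],M['m01']/M['m00'],r, onz(K,W,(M['m10']/M['m00'],M['m01']/M['m00']),.006))
    x,y,w,hh=(195,175,90,100) if n=='scene' else (195,145,72,80)
    ims[n]=cv2.resize(a[y:y+hh,x:x+w],(400,int(400*hh/w)),interpolation=cv2.INTER_CUBIC)
save('c0.png',np.hstack([ims['scene'],ims['top']]))
E
```

```text
top 617.5 229.05398110661267 246.91390013495274 ((365.2513122558594, 175.53794860839844), (73.95840454101562, 102.11547088623047), 10.962479591369629) [0.36547952 0.17536093 0.006     ]
top 1316.5 338.2835802000253 203.29940498797313 ((522.8506469726562, -191.18899536132812), (147.7156524658203, 108.92565155029297), 84.81641387939453) [ 0.52266483 -0.19125177  0.006     ]
```

View pics/c0.png

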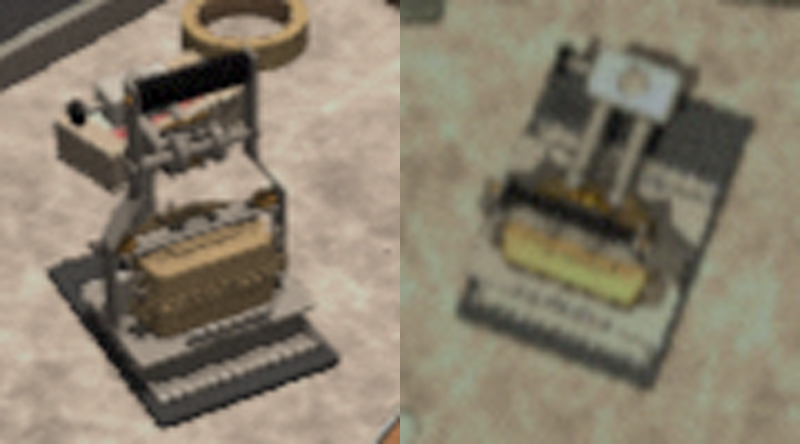

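The crop confirms the choice: the black handle is at crop scene (195,82) and crop top (575,212), with the hang bar in the two-rod hook below it and the hook opening toward the robot. Next I triangulate.

```bash
python3 - <<'E'
from h import *
a,K,W=cap('scene');b,K2,W2=cap('top')
x,e=tri([ray(K,W,(195+195/4.444,175+82/4.444)),ray(K2,W2,(195+175/5.556,145+212/5.556))]);print(x,e)
f=lambda u,v,z:onz(K2,W2,(195+(u-400)/5.556,145+v/5.556),z)
p,q=f(503,190,.2),f(648,236,.2);print(p,q,np.degrees(np.arctan2(*(p-q)[1::-1])), np.linalg.norm(p-q))
# base edges in top: left edge & right edge
for (A,B) in (((460,315),(650,385)),((650,385),(752,122))):
    d=f(*B,.008)-f(*A,.008);print(np.degrees(np.arctan2(d[1],d[0])),np.linalg.norm(d))
# rods
d=f(572,180,.155)-f(598,108,.155);print(np.degrees(np.arctan2(-d[1],-d[0])))
E
```

```text
[0.56357604 0.17775145 0.19320644] [np.float64(0.0005484573074683139), np.float64(0.0005484573074681904)]
[0.57428507 0.21695812 0.2       ] [0.5513959  0.13782855 0.2       ] 73.86685511477137 0.08237356406995347
-108.65376356158198 0.1240636272777575
-19.55896447691658 0.17331085731414003
-17.97047417341595
```

```bash
python3 - <<'E'
from h import *
c=robot.capture('wrist');print(np.array(c['hand_eye']).round(3),c['fx'],c['cx'],c['cy'])
E
```

```text
[[ 0.001 -0.951 -0.31   0.08 ]
 [ 1.     0.     0.001  0.001]
 [-0.001 -0.31   0.951 -0.068]
 [ 0.     0.     0.     1.   ]] 268.29723828834364 254.31664508083642 193.83361289730826
```

apply_moves(series=[[8.54,[3,5,8],0.08],[8.54,[6,9,8],0.16],[8.54,[9,13,8],0.24],[8.54,[12,17,8],0.32],[8.54,[15,20,8],0.4],[8.54,[18,24,8],0.48],[8.54,[20,28,8],0.56],[8.54,[22,32,8],0.64],[8.54,[24,36,8],0.72],[8.54,[24,36,8],0.8],[8.54,[24,36,8],0.85],[8.54,[24,36,8],0.85]])

```text
t: 1.35
tool_pos: [0.476, -0.1875, 0.383]
tcp_rot: [3.141, 0.001, -1.883]
force: [-0.6, -1.4, -0.0]
opening: 0.0854
gripper_force: 0.0
```

```bash
cat > tray.py <<'E'
from h import *
def tray(a,K,W,z=.006):
    h=cv2.cvtColor(a,cv2.COLOR_RGB2HSV)
    m=cv2.inRange(h,(4,130,70),(20,255,255))
    m=cv2.morphologyEx(cv2.morphologyEx(m,cv2.MORPH_CLOSE,np.ones((5,5))),cv2.MORPH_OPEN,np.ones((5,5)))
    out=[]
    for c in cv2.findContours(m,0,2)[0]:
        if cv2.contourArea(c)<400: continue
        P=np.array([onz(K,W,p[0],z)[:2] for p in c]).astype(np.float32)
        out.append((cv2.boundingRect(c),cv2.minAreaRect(P*1000)))
    return out
E
python3 - <<'E'
from tray import *
a,K,W=cap('wrist');print(tray(a,K,W),robot.observe()['tool_pos'],robot.observe()['tcp_rot']);np.savez('w0.npz',a=a,K=K,W=W)
save('w0.png',a)
a,K,W=cap('scene');print(tray(a,K,W))
E
```

```text
[((85, 226, 46, 49), ((788.1194458007812, -99.86042022705078), (102.30402374267578, 77.9188003540039), 73.14090728759766)), ((185, 112, 86, 98), ((519.869384765625, -186.77590942382812), (152.02096557617188, 114.72726440429688), 84.89437866210938)), ((177, 0, 57, 26), ((479.604248046875, -404.78228759765625), (30.787635803222656, 81.17096710205078), 72.16891479492188))] [ 0.47494922 -0.18961889  0.3833269 ] [ 3.14068369e+00  3.70550796e-04 -1.88590009e+00]
[((305, 284, 73, 100), ((155.21241760253906, 236.14540100097656), (108.1478500366211, 338.1525573730469), 18.228666305541992)), ((276, 265, 37, 29), ((364.2391357421875, 176.6900634765625), (76.46216583251953, 98.45453643798828), 11.074913024902344)), ((362, 257, 30, 31), ((214.55557250976562, 1.2510528564453125), (65.61963653564453, 142.07334899902344), 20.564117431640625)), ((305, 189, 41, 24), ((523.09130859375, -192.5775146484375), (135.66653442382812, 101.90837097167969), 84.91197967529297))]
```

View pics/w0.png

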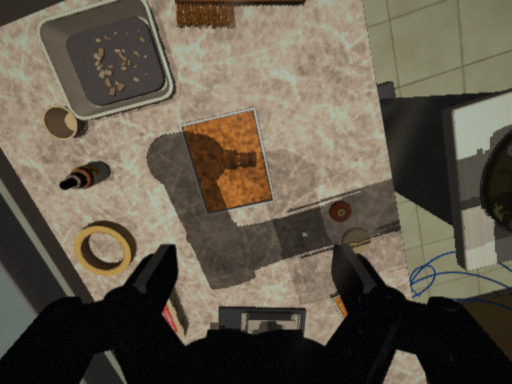

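apply_moves(series=[[8.54,[2,4,0],0],[8.54,[3,8,0],0],[8.54,[4,12,0],0],[8.54,[4,16,0],0],[8.54,[4,20,0],0],[8.54,[4,24,0],0],[8.54,[4,28,0],0],[8.54,[4,32,0],0],[8.54,[4,36,0],0],[8.54,[4,36,0],0],[8.54,[4,36,0],0],[8.54,[4,36,0],0]])

```text
t: 2.45
tool_pos: [0.5138, 0.1663, 0.384]
tcp_rot: [-3.141, -0.0, -1.893]
force: [0.9, -0.6, -0.0]
opening: 0.0851
gripper_force: 0.0
```

The wrist picture shows the larger tray at (228,161), sized 152 x 115 mm on its floor plane, which matches. Next I look at the handle from here.

```bash
python3 - <<'E'
from h import *
a,K,W=cap('wrist');np.savez('w1.npz',a=a,K=K,W=W)
print(proj(K,W,[.564,.178,.196]))
save('w1.png',cv2.resize(a[110:360,120:440],(768,600),interpolation=cv2.INTER_CUBIC))
E
```

```text
[210.92661189 214.54634983]
```

View pics/w1.png

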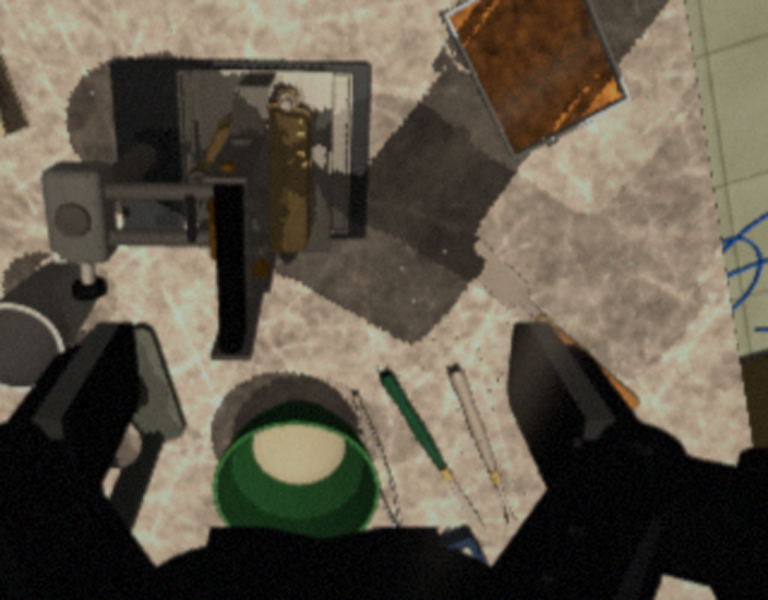

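The crop shows the handle's black top face from about (231,187) to (231,350), parallel to the finger faces. The stand base's right edge runs from (370,62) to (366,237).

```bash
python3 - <<'E'
from h import *
d=np.load('w1.npz');K,W=d['K'],d['W']
u=lambda x,y:(120+x/2.4,110+y/2.4)
f=lambda x,y,z:onz(K,W,u(x,y),z)
p,q=f(231,187,.21),f(231,349,.21);print(p,q,(p+q)/2,np.linalg.norm(p-q),np.degrees(np.arctan2(*(q-p)[1::-1]))-90)
print('w',np.linalg.norm(f(218,260,.21)-f(244,260,.21)))
for A,B in (((370,62),(366,237)),((112,60),(370,62))):
    e=f(*B,.008)-f(*A,.008);print(np.degrees(np.arctan2(e[1],e[0])),np.linalg.norm(e))
b,K2,W2=cap('top');a,K1,W1=cap('scene')
t=ray(K2,W2,(195+175/5.556,145+212/5.556));s=ray(K1,W1,(195+195/4.444,175+82/4.444))
print(tri([ray(K,W,u(231,266)),s]),tri([ray(K,W,u(231,266)),t,s]))
E
```

```text
[0.54521209 0.14956301 0.21      ] [0.57113124 0.21728157 0.21      ] [0.55817166 0.18342229 0.21      ] 0.07250935152589667 -20.944246167948393
w 0.010615683827021086
71.55764537431243 0.12714325077544494
161.14293458308612 0.1748733335401982
(array([0.55875478, 0.1840974 , 0.19923018]), [np.float64(0.0017733914440707262), np.float64(0.001773391444070707)]) (array([0.56127002, 0.1813365 , 0.19755491]), [np.float64(0.004216008237553342), np.float64(0.004221234633131412), np.float64(0.0020323406156364998)])
```

apply_moves(series=[[6,[2.5,0.8,0],0],[6,[4.6,1.5,0],0],[6,[4.6,1.5,0],0],[6,[4.6,1.5,-2],0],[6,[4.6,1.5,-4],0],[6,[4.6,1.5,-6],0],[5,[4.6,1.5,-8],0],[4,[4.6,1.5,-8],0],[4,[4.6,1.5,-8],0]])

```text
t: 3.35
tool_pos: [0.5594, 0.1811, 0.3037]
tcp_rot: [3.141, -0.001, -1.893]
force: [-0.4, 0.7, 0.6]
opening: 0.0398
gripper_force: 0.0
```

```bash
python3 - <<'E'
from h import *
a,K,W=cap('wrist');np.savez('w2.npz',a=a,K=K,W=W)
print(robot.observe()['tool_pos'])
save('w2.png',cv2.resize(a[120:384,160:352],(560,770))[:600])
E
```

```text
[0.55981465 0.18141288 0.30525297]
```

View pics/w2.png

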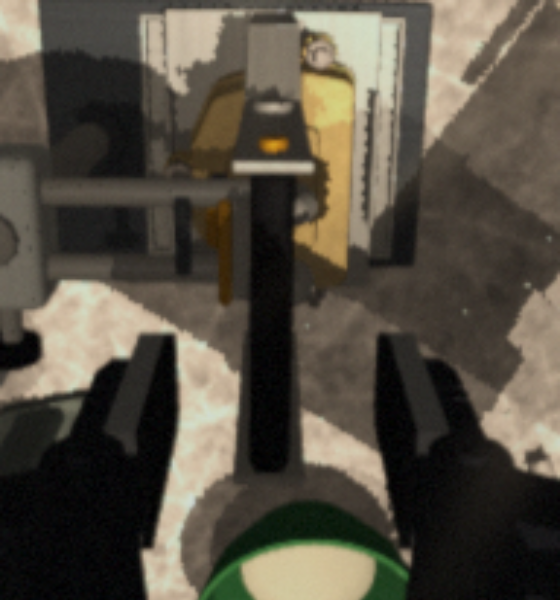

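The handle runs from (272,178) to (272,470), straight and centred between the fingers (175 to 376). Next I check its position along its own length.

```bash
python3 - <<'E'
from h import *
d=np.load('w2.npz');K,W=d['K'],d['W']
f=lambda x,y,z:onz(K,W,(160+x/2.917,120+y/2.917),z)
p,q=f(272,177,.21),f(269,471,.21);print(p,q,(p+q)/2,np.linalg.norm(p-q),np.degrees(np.arctan2(*(q-p)[1::-1]))-90)
d1=np.load('w1.npz')
for a,b in (((272,177),(231,187)),((269,471),(231,349))):
  print(tri([ray(K,W,(160+a[0]/2.917,120+a[1]/2.917)),ray(d1['K'],d1['W'],(120+b[0]/2.4,110+b[1]/2.4))]))
for A,B in (((430,5),(413,264)),((40,190),(250,190)),((45,268),(250,268))):
    z=.008 if A[0]>400 else .155
    e=f(*B,z)-f(*A,z);print(np.degrees(np.arctan2(e[1],e[0])),np.linalg.norm(e))
E
```

```text
[0.5480547  0.14798094 0.21      ] [0.57228768 0.21808824 0.21      ] [0.56017119 0.18303459 0.21      ] 0.07417729103943595 -19.06799278232171
(array([0.54997597, 0.15387492, 0.18943174]), [np.float64(0.0006020024334355902), np.float64(0.000602002433435556)])
(array([0.57192512, 0.21807378, 0.2093136 ]), [np.float64(0.0006129167296155092), np.float64(0.0006129167296154463)])
71.18330898955728 0.12507857496981395
161.5619106356676 0.0606267642360914
161.55975760752938 0.06114316946613884
```

The handle centre comes out at (0.560, 0.183), top about 0.21, which agrees with the text. I descend and grip.

apply_moves(series=[[4,[0,0.1,-1.5],0],[4,[0,0.1,-3],0],[4,[0,0.1,-4.5],0],[4,[0,0.1,-5.2],0],[4,[0,0.1,-5.2],0],[2.5,[0,0.1,-5.2],0],[1.5,[0,0.1,-5.2],0],[1.2,[0,0.1,-5.2],0],[0.8,[0,0.1,-5.2],0],[0.5,[0,0.1,-5.2],0],[0.5,[0,0.1,-5.2],0],[0.5,[0,0.1,-5.2],0]])

```text
t: 4.4
tool_pos: [0.5604, 0.1832, 0.2536]
tcp_rot: [-3.138, 0.002, -1.892]
force: [4.9, -1.6, 6.7]
opening: 0.009
gripper_force: 59.4
```

apply_moves(series=[[0.5,[0,0,0.05],0],[0.5,[0,0,0.1],0],[0.5,[0,0,0.1],0],[0.5,[0,0,0.1],0]])

```text
t: 4.73
tool_pos: [0.5603, 0.1832, 0.2537]
tcp_rot: [-3.139, 0.001, -1.892]
force: [6.8, -1.0, 3.2]
opening: 0.0091
gripper_force: 59.2
```

apply_moves(series=[[0.5,[0.1,-0.03,0.05],0],[0.5,[0.2,-0.06,0.1],0],[0.5,[0.2,-0.06,0.15],0],[0.5,[0.2,-0.06,0.15],0],[0.5,[0.2,-0.06,0.15],0]])

```text
t: 5.15
tool_pos: [0.5612, 0.183, 0.2537]
tcp_rot: [3.14, -0.0, -1.892]
force: [1.4, 1.1, -0.5]
opening: 0.0093
gripper_force: 58.5
```

apply_moves(series=[[0.5,[0.1,-0.03,0.1],0],[0.5,[0.2,-0.06,0.1],0],[0.5,[0.3,-0.1,0.1],0],[0.5,[0.4,-0.13,0.1],0],[0.5,[0.4,-0.13,0.1],0],[0.5,[0.4,-0.13,0.1],0]])

```text
t: 5.65
tool_pos: [0.5654, 0.1813, 0.2547]
tcp_rot: [3.141, -0.001, -1.892]
force: [0.0, 0.1, -6.0]
opening: 0.009
gripper_force: 58.3
```

apply_moves(series=[[0.5,[0.1,-0.03,0],0],[0.5,[0.2,-0.06,0],0],[0.5,[0.3,-0.1,0],0],[0.5,[0.4,-0.13,0],0],[0.5,[0.4,-0.13,0],0],[0.5,[0.4,-0.13,0],0]])

```text
t: 6.15
tool_pos: [0.5696, 0.1801, 0.2553]
tcp_rot: [3.141, -0.0, -1.892]
force: [0.2, 0.4, -5.2]
opening: 0.0091
gripper_force: 58.3
```

apply_moves(series=[[0.5,[0.1,-0.03,0],0],[0.5,[0.2,-0.06,0],0],[0.5,[0.3,-0.1,0],0],[0.5,[0.3,-0.1,0],0],[0.5,[0.3,-0.1,0],0]])

```text
t: 6.57
tool_pos: [0.5713, 0.1796, 0.2554]
tcp_rot: [3.138, -0.001, -1.891]
force: [-9.9, 2.9, -1.6]
opening: 0.009
gripper_force: 59.0
```

apply_moves(series=[[0.5,[0.1,-0.03,0.1],0],[0.5,[0.2,-0.06,0.1],0],[0.5,[0.3,-0.1,0.1],0],[0.5,[0.3,-0.1,0.1],0],[0.5,[0.3,-0.1,0.1],0]])

```text
t: 6.98
tool_pos: [0.5739, 0.1787, 0.2557]
tcp_rot: [3.137, -0.001, -1.891]
force: [-9.7, 2.9, -2.8]
opening: 0.0092
gripper_force: 58.8
```

apply_moves(series=[[0.5,[0.1,-0.03,0.05],0],[0.5,[0.2,-0.06,0.1],0],[0.5,[0.3,-0.1,0.1],0],[0.5,[0.3,-0.1,0.1],0],[0.5,[0.3,-0.1,0.1],0]])

```text
t: 7.4
tool_pos: [0.5764, 0.1779, 0.2559]
tcp_rot: [3.135, -0.002, -1.891]
force: [-10.7, 3.4, -4.9]
opening: 0.0094
gripper_force: 58.7
```

apply_moves(series=[[0.5,[0.1,-0.03,0.05],0],[0.5,[0.2,-0.06,0.05],0],[0.5,[0.2,-0.06,0.05],0],[0.5,[0.2,-0.06,0.05],0]])

```text
t: 7.73
tool_pos: [0.5781, 0.1774, 0.2558]
tcp_rot: [3.134, -0.003, -1.89]
force: [-12.3, 3.4, -5.8]
opening: 0.0089
gripper_force: 58.6
```

apply_moves(series=[[0.5,[0.1,-0.03,0],0],[0.5,[0.15,-0.05,0],0],[0.5,[0.15,-0.05,0],0],[0.5,[0.15,-0.05,0],0]])

```text
t: 8.07
tool_pos: [0.5793, 0.177, 0.2557]
tcp_rot: [3.133, -0.003, -1.89]
force: [-12.9, 4.0, -4.7]
opening: 0.009
gripper_force: 58.9
```

apply_moves(series=[[0.5,[0.07,-0.02,0],0],[0.5,[0.07,-0.02,0],0],[0.5,[0.07,-0.02,0],0]])

```text
t: 8.32
tool_pos: [0.5799, 0.1768, 0.2556]
tcp_rot: [3.133, -0.003, -1.89]
force: [-13.8, 3.4, -5.1]
opening: 0.009
gripper_force: 58.9
```

apply_moves(series=[[0.5,[0,0,0.1],0],[0.5,[0,0,0.2],0],[0.5,[0,0,0.2],0],[0.5,[0,0,0.2],0]])

```text
t: 8.65
tool_pos: [0.5796, 0.177, 0.2562]
tcp_rot: [3.131, -0.004, -1.89]
force: [-12.6, 3.9, -8.1]
opening: 0.0094
gripper_force: 58.7
```

apply_moves(series=[[0.5,[0,0,0.1],0],[0.5,[0,0,0.2],0],[0.5,[0,0,0.2],0],[0.5,[0,0,0.2],0]])

```text
t: 8.98
tool_pos: [0.5797, 0.1769, 0.2581]
tcp_rot: [3.131, -0.004, -1.89]
force: [-12.6, 3.4, -9.5]
opening: 0.0092
gripper_force: 58.5
```

apply_moves(series=[[0.5,[0,0,0.1],0],[0.5,[0,0,0.2],0],[0.5,[0,0,0.2],0],[0.5,[0,0,0.2],0]])

```text
t: 9.32
tool_pos: [0.58, 0.1769, 0.2603]
tcp_rot: [3.132, -0.004, -1.89]
force: [-10.9, 4.0, -10.2]
opening: 0.0091
gripper_force: 58.5
```

apply_moves(series=[[0.5,[0,0,0.1],0],[0.5,[0,0,0.2],0],[0.5,[0,0,0.3],0],[0.5,[0,0,0.3],0],[0.5,[0,0,0.3],0]])

```text
t: 9.73
tool_pos: [0.5803, 0.1768, 0.2638]
tcp_rot: [3.133, -0.003, -1.89]
force: [-9.7, 3.1, -10.2]
opening: 0.0088
gripper_force: 58.4
```

apply_moves(series=[[0.5,[0,0,0.1],0],[0.5,[0,0,0.2],0],[0.5,[0,0,0.3],0],[0.5,[0,0,0.4],0],[0.5,[0,0,0.4],0],[0.5,[0,0,0.4],0]])

```text
t: 10.23
tool_pos: [0.5813, 0.1765, 0.2699]
tcp_rot: [3.137, -0.001, -1.891]
force: [-7.3, 3.0, -2.9]
opening: 0.0093
gripper_force: 59.5
```

apply_moves(series=[[0.5,[0,0,0.2],0],[0.5,[0,0,0.4],0],[0.5,[0,0,0.6],0],[0.5,[0,0,0.6],0],[0.5,[0,0,0.6],0]])

```text
t: 10.65
tool_pos: [0.5829, 0.1757, 0.277]
tcp_rot: [-3.141, 0.0, -1.892]
force: [-0.7, -0.4, -7.2]
opening: 0.0092
gripper_force: 59.1
```

apply_moves(series=[[0.5,[0,0,0.2],0],[0.5,[0,0,0.35],0],[0.5,[0,0,0.35],0],[0.5,[-0.5,0.17,0.35],0],[0.5,[-1,0.34,0.35],0],[0.5,[-1.5,0.51,0.35],0],[0.5,[-2,0.68,0.35],0],[0.5,[-2,0.68,0.35],0]])

```text
t: 11.32
tool_pos: [0.5618, 0.1831, 0.2806]
tcp_rot: [3.141, 0.0, -1.891]
force: [1.1, 0.7, -4.7]
opening: 0.0089
gripper_force: 59.1
```

apply_moves(series=[[0.5,[-0.6,0.2,0],0],[0.5,[-1.2,0.41,0],0],[0.5,[-1.8,0.61,0],0],[0.5,[-2.4,0.81,0],0],[0.5,[-3,1.02,0],0],[0.5,[-3,1.02,0],0]])

```text
t: 11.82
tool_pos: [0.5317, 0.1933, 0.2807]
tcp_rot: [3.141, 0.001, -1.891]
force: [1.4, -0.7, -5.8]
opening: 0.0089
gripper_force: 59.1
```

apply_moves(series=[[0.5,[-1,0.34,0],0],[0.5,[-2,0.68,0],0],[0.5,[-3,1.02,0],0],[0.5,[-4,1.36,0],0],[0.5,[-4.7,1.6,0],0],[0.5,[-4.7,1.6,0],0],[0.5,[-4.7,1.6,2],0],[0.5,[-4.7,1.6,4],0],[0.5,[-4.7,1.6,4],0]])

```text
t: 12.57
tool_pos: [0.4868, 0.2089, 0.3252]
tcp_rot: [-3.136, 0.005, -1.892]
force: [1.1, 0.8, -3.6]
opening: 0.0089
gripper_force: 59.3
```

```bash
python3 - <<'E'
from h import *
s=robot.observe();print(s['tool_pos'],s['force'],s['moment'])
a,K,W=cap('wrist');b,K2,W2=cap('scene')
x,y=proj(K2,W2,s['tool_pos']).astype(int)
save('w3.png',np.hstack([cv2.resize(a,(480,360)),cv2.resize(b[y-20:y+130,x-65:x+65],(312,360))]))
print(x,y)
E
```

```text
[0.48681544 0.20886146 0.32522536] [ 1.13588142  0.76361862 -3.62532392] [ 0.00482628 -0.60703075 -0.0165368 ]
251 164
```

View pics/w3.png

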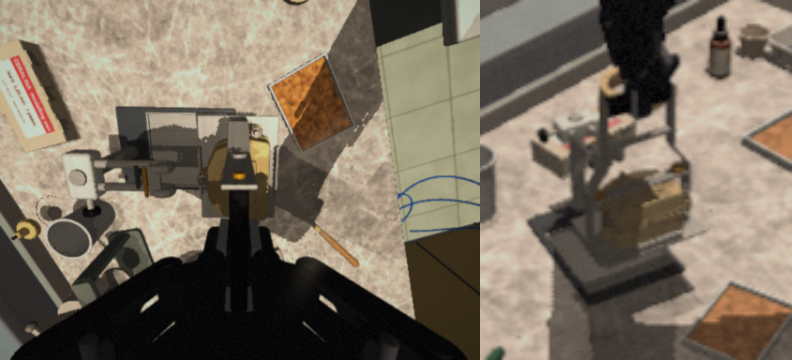

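The carrier is off the hook and held. In the left half, the foot plate (202 to 278) is centred under the handle (239), so it is upright. I first move along the stand's -y, then toward the tray.

apply_moves(series=[[0.5,[-0.5,-1.5,0],0],[0.5,[-1.2,-3.5,0],0],[0.5,[-1.9,-5.5,0],0],[0.5,[-2.5,-7.5,0],0],[0.5,[-3.2,-9.5,0],0],[0.5,[-3.2,-12,0],0.04],[0.5,[-3.2,-14.5,0],0.08],[0.5,[-3.1,-17,0],0.12],[0.5,[-3,-19.5,0],0.16],[0.5,[-2.9,-22,0],0.2],[0.5,[-2.8,-24.5,0],0.237],[0.5,[-2.7,-27,0],0.237]])

```text
t: 13.67
tool_pos: [0.4583, -0.0623, 0.3184]
tcp_rot: [3.139, 0.0, -1.653]
force: [0.6, 0.7, -6.0]
opening: 0.0092
gripper_force: 59.1
```

apply_moves(series=[[0.5,[0,-0.5,0],0],[0.5,[0,-0.5,0],0],[0.5,[0,-0.5,0],0]])

```text
t: 13.92
tool_pos: [0.4586, -0.0661, 0.3189]
tcp_rot: [3.14, 0.0, -1.656]
force: [0.7, -0.3, -6.0]
opening: 0.0093
gripper_force: 59.0
```

```bash
python3 - <<'E'
from tray import *
s=robot.observe();print(s['tool_pos'],s['tcp_rot'],s['force'])
a,K,W=cap('wrist');np.savez('w4.npz',a=a,K=K,W=W)
for o in tray(a,K,W): print(o)
save('w4.png',a)
E
```

```text
[ 0.45856697 -0.06608884  0.31892995] [ 3.13958505e+00  1.53004013e-04 -1.65586138e+00] [ 0.66949532 -0.34139066 -5.99724277]
((265, 202, 21, 32), ((432.756591796875, 20.914596557617188), (51.77861404418945, 30.582860946655273), 85.87265014648438))
((310, 161, 25, 24), ((359.8170471191406, -44.55810546875), (34.3869514465332, 35.77017593383789), 85.14810180664062))
((0, 156, 49, 35), ((789.1670532226562, -74.35012817382812), (91.68067932128906, 33.746463775634766), 23.023006439208984))
((222, 152, 20, 44), ((492.87591552734375, -53.96898651123047), (68.0199966430664, 23.100875854492188), 72.59715270996094))
((149, 10, 95, 126), ((520.2061767578125, -187.45303344726562), (150.03602600097656, 115.15730285644531), 85.07605743408203))
```

View pics/w4.png

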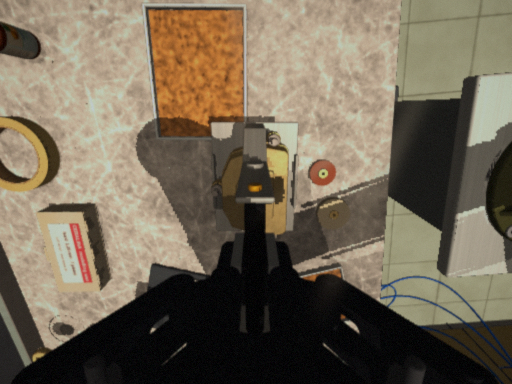

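The picture shows the tray at (197,70), sized 150 x 115 mm at (0.520,-0.187) and square with the tool. The foot plate is centred under the handle. I move over the tray and lower.

apply_moves(series=[[0.5,[1,-2,0],0],[0.5,[2,-4,0],0],[0.5,[3,-6,0],0],[0.5,[4,-8,0],0],[0.5,[5,-10,0],0],[0.5,[6.2,-12.3,0],0],[0.5,[6.2,-12.3,0],0],[0.5,[6.2,-12.3,-1.5],0],[0.5,[6.2,-12.3,-3],0],[0.5,[6.2,-12.3,-4.5],0],[0.5,[6.2,-12.3,-5.5],0],[0.5,[6.2,-12.3,-5.5],0]])

```text
t: 14.97
tool_pos: [0.5202, -0.1879, 0.2619]
tcp_rot: [3.136, 0.001, -1.654]
force: [0.0, 0.7, -7.1]
opening: 0.0093
gripper_force: 58.9
```

```bash
python3 - <<'E'
from tray import *
s=robot.observe();print(s['tool_pos'],s['tcp_rot'],s['force'])
a,K,W=cap('wrist');np.savez('w5.npz',a=a,K=K,W=W)
b,K2,W2=cap('scene');x,y=proj(K2,W2,[.521,-.189,.08]).astype(int);print(x,y)
save('w5.png',np.hstack([cv2.resize(a[:250,90:400],(500,403)),cv2.resize(b[y-50:y+50,x-37:x+37],(298,403))]))
E
```

```text
[ 0.52022243 -0.18785357  0.26190272] [ 3.13629725e+00  9.72455409e-04 -1.65351111e+00] [ 3.13964541e-03  6.84850741e-01 -7.12041867e+00]
326 181
```

View pics/w5.png

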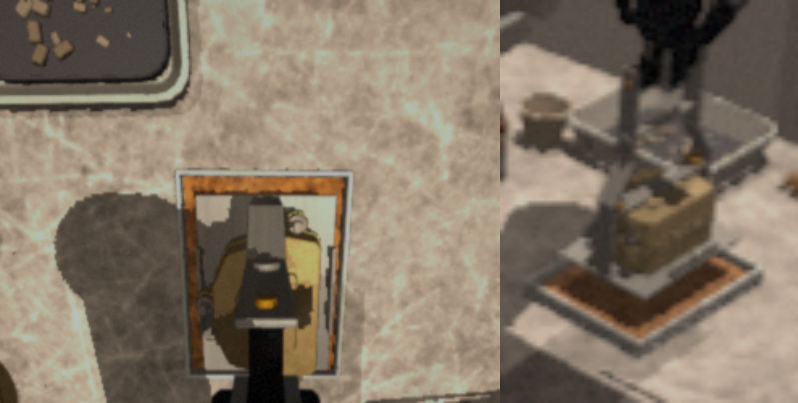

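The foot is centred and square over the cork: the left-hand margins are about equal, with the plate at 197 to 337 inside 183 to 350. I lower gently by feel.

apply_moves(series=[[0.5,[0,0,-0.6],0],[0.5,[0,0,-1.2],0],[0.5,[0,0,-1.7],0],[0.5,[0,0,-2.1],0],[0.5,[0,0,-2.4],0],[0.5,[0,0,-2.6],0],[0.5,[0,0,-2.6],0],[0.5,[0,0,-2.6],0]])

```text
t: 15.73
tool_pos: [0.5208, -0.1892, 0.2395]
tcp_rot: [3.142, -0.0, -1.655]
force: [-0.2, -0.2, -5.9]
opening: 0.0091
gripper_force: 59.0
```

apply_moves(series=[[0.5,[0,0,-0.1],0],[0.5,[0,0,-0.2],0],[0.5,[0,0,-0.3],0],[0.5,[0,0,-0.3],0],[0.5,[0,0,-0.3],0]])

```text
t: 16.15
tool_pos: [0.5207, -0.1892, 0.2363]
tcp_rot: [3.141, -0.0, -1.655]
force: [0.5, 0.1, -4.6]
opening: 0.0093
gripper_force: 59.0
```

apply_moves(series=[[0.5,[0,0,-0.1],0],[0.5,[0,0,-0.2],0],[0.5,[0,0,-0.3],0],[0.5,[0,0,-0.4],0],[0.5,[0,0,-0.4],0],[0.5,[0,0,-0.4],0]])

```text
t: 16.65
tool_pos: [0.5207, -0.1892, 0.2323]
tcp_rot: [3.141, -0.0, -1.655]
force: [-0.1, -0.2, -5.7]
opening: 0.0088
gripper_force: 58.9
```

apply_moves(series=[[0.5,[0,0,-0.05],0],[0.5,[0,0,-0.1],0],[0.5,[0,0,-0.15],0],[0.5,[0,0,-0.15],0],[0.5,[0,0,-0.15],0]])

```text
t: 17.07
tool_pos: [0.5208, -0.1892, 0.2311]
tcp_rot: [-3.141, -0.0, -1.655]
force: [-0.4, -0.6, -4.8]
opening: 0.0087
gripper_force: 59.2
```

apply_moves(series=[[0.5,[0,0,-0.05],0],[0.5,[0,0,-0.1],0],[0.5,[0,0,-0.15],0],[0.5,[0,0,-0.15],0],[0.5,[0,0,-0.15],0]])

```text
t: 17.48
tool_pos: [0.5209, -0.1896, 0.2308]
tcp_rot: [-3.14, -0.001, -1.655]
force: [-1.5, -2.3, 4.1]
opening: 0.009
gripper_force: 60.6
```

apply_moves(series=[[0.5,[0,0,-0.05],0],[0.5,[0,0,-0.1],0],[0.5,[0,0,-0.1],0],[0.5,[0,0,-0.1],0]])

```text
t: 17.82
tool_pos: [0.5209, -0.1899, 0.2307]
tcp_rot: [-3.139, -0.002, -1.655]
force: [-2.3, -2.3, 7.7]
opening: 0.0092
gripper_force: 61.2
```

Contact at TCP z 0.231, as expected. I ease the push off, then release slowly.

apply_moves(series=[[0.5,[0,0,0.1],0],[0.5,[0,0,0.2],0],[0.5,[0,0,0.2],0],[1.2,[0,0,0.2],0],[1.6,[0,0,0.2],0],[2.5,[0,0,0.2],0],[4,[0,0,0.2],0],[5,[0,0,0.2],0],[5,[0,0,0.2],0]])

```text
t: 18.57
tool_pos: [0.5208, -0.1891, 0.2302]
tcp_rot: [3.141, 0.0, -1.655]
force: [0.8, -0.3, 1.4]
opening: 0.0499
gripper_force: 0.0
```

apply_moves(series=[[5,[0,0,1],0],[5,[0,0,2.5],0],[5,[0,0,4.5],0],[5,[0,0,7],0],[5,[0,0,10],0],[5,[0,4,12],0],[5,[-2,8,12],0],[5,[-4,12,12],0],[5,[-6,14,12],0],[5,[-6,14,12],0]])

```text
t: 19.4
tool_pos: [0.4585, -0.0459, 0.3526]
tcp_rot: [-3.138, 0.002, -1.65]
force: [1.3, -1.7, 1.4]
opening: 0.0502
gripper_force: 0.0
```

```bash
python3 - <<'E'
from h import *
a,K,W=cap('wrist');b,K2,W2=cap('scene');x,y=proj(K2,W2,[.521,-.189,.08]).astype(int)
save('w6.png',np.hstack([cv2.resize(a[:250,90:400],(500,403)),cv2.resize(b[y-50:y+50,x-37:x+37],(298,403))]))
E
```

```text
(no output)
```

View pics/w6.png

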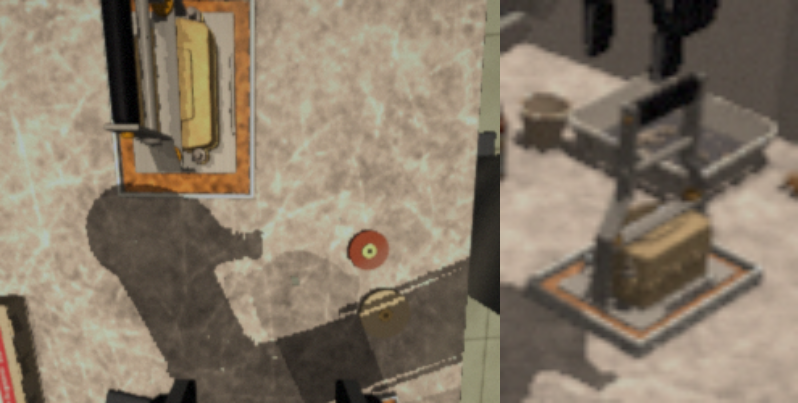

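The carrier stands flat and square on the cork, with an even cork border all round in both views, and the gripper is clear of it. I hand in the job.

```bash
python3 -c "
from plant import robot
print(robot.finish_job())"
```

```text
the job is handed in; nothing more can be done
None
```

The carrier is off the hook and standing flat and square on the cork of the larger tray, released, with the gripper clear; the job was handed in at about 19.5 s, and the hand-in call returned no verdict.

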